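# Push the square bench dog down

### The arm

A 6-joint arm with a two-finger parallel gripper is mounted at the origin on the work surface. World frame = base frame: x ahead of the robot, y to its left, z up, the work surface at z = 0. Lengths are in m, angles in degrees, forces in N, time in s.
With the tool pointing down it reaches from about 0.375 to 0.75 m from the base axis. Payload 9 kg.
Tool frame: the origin (TCP) lies where the fingers leave the gripper's body, on its centre line; the fingertips stand 73 mm ahead of it and the grasp point (between the pads) lies 54 mm ahead of it (robot.tip_reach is the distance from the TCP to the fingertips, in m); z points along the fingers, y is the line along which they close (so a half turn about z gives the same grasp; the last joint's range is limited). The gripper opens to 85 mm and grips with 20 to 120 N. Pads are 22 mm wide; open, the fingers measure 114 mm over their backs; the gripper's body (76 mm by 85 mm) begins 54 mm behind the grasp point. The pads swing forward as they close: fully open they stand 13 mm farther back than shut.
Start: joints at [60.98, 5.964, 5.575, 89.605, 0, 77.527], TCP at [0.171, 0.575, 0.304] pointing down, gripper open.
Joint ranges: [-171.21, 171.21], [-48.23, 106.86], [-62.78, 66.21], [-105.2, 120.99], [-86.42, 89.51], [-180, 180]. Speed limits (degrees/s): [127.2, 127.2, 147.25, 180, 180, 180].

### API

Orientations are given as [roll, pitch, yaw] about the fixed x, y, z axes, in that order (R = Rz(yaw) Ry(pitch) Rx(roll)).
In Python, from plant import robot gives the robot as it stands. Calls block until the motion is done:
- robot.move_pose(position, orientation): joint-space move of the TCP to a pose.
- robot.line_to(position, vel=0.15, rotation=None, guard=None): straight line of the TCP; rotation=None keeps the orientation; vel is the mean speed in m/s. With guard (N) it stops when the force on the tool has changed by that much, and returns True; else False.
- robot.goto_joints(angles): joint-space move.
- robot.set_gripper(opening): finger opening in m; the grip force is fixed at half the most; returns when the fingers have stopped.
- robot.pause(seconds).
- robot.ik(position, orientation): joint angles nearest the present ones, or None.
- robot.observe(): the state.
- robot.grab_frame(name): name is "scene" or "side" or "wrist"; returns the picture (400x640x3 uint8, blue, green, red); there is no depth.
- robot.get_calibration(name): a dict with "vertical_fov" (degrees; the focal length in pixels is half the picture's height over the tangent of half this angle, whatever the lens; pixels are square), "cx", "cy" (the principal point, pixels), "k1" (the pictures are not rectified: a ray, as slopes to the right and down, at radius r is drawn at 1 + k1 r^2 times it, then the intrinsics apply), "rvec" (rotation vector, rad) and "tvec" (3), from world to camera coordinates, as OpenCV has them. Camera axes: x right, y down, z forward; pixel columns grow to the right and rows downward; lengths in m; the calibration is good to about 2 mm. A picture is of the moment at which its call begins: read the wrist's pose just before it. get_calibration takes no time and is no camera call; for the wrist camera it gives the pose at the moment of the call.
A pose or a line that the arm cannot do raises robot.IKError and nothing moves.
- robot.job_done(): hands the job in; it is judged then, once.
The state is a dict: "time": time; "q": joint angles; "qvel": joint speeds; "joint_torque": joint torques, N m; "tool_pos": TCP position; "tcp_rot": TCP orientation; "ft_force": force on the tool from outside, world axes, zero at the start; "torque": the same for the moment, N m; "gripper_width": finger opening in m; "gripper_force": force on a finger pad.
Only numpy, scipy, OpenCV 4.12 (cv2) and the standard library are available. Lean on these libraries where they do the work, as an engineer would, in place of code of your own. Each camera call takes 0.05 s, during which the arm holds its last target. There are 200 camera calls.

### The job

Three wooden bench dogs stand up out of the small carving bench. With the closed fingertips, gently push the one with the square head straight down until its head sits on the bench top, then draw the hand back. Do not lift it, and leave the round and the oblong dogs, the carving blank, the knife and the mug untouched.

Things in the scene. Friction and masses are not known exactly. Their poses are not given: they have to be found in the camera images.
- bench: Low carving bench, a fixed brown wooden slab 260 x 360 mm (own x, y), its top 60 mm above the table. Origin: centre of its underside, on the table; z up. The three dogs stand in a row along its own y, at own x = -50 mm and y = -115, 0 and 115 mm; which dog is at which place varies. The bench is placed and turned differently each time.
- dog_square: The dog to push: square head 36 x 36 mm, turned up to 30 degrees to the bench. Pale wood like the other dogs; head 14 mm thick on a 19 mm round shank. Slides only vertically, stays where left. Origin: centre of the head's underside; z up. At first the underside of the head is 20 to 30 mm above the bench top; it stops when the head rests on the bench top. Pushing takes 4 to 6 N.
- dog_square_top (a point): Centre of the top face of the square head, 14 mm above the dog's origin: 74 mm above the table when pushed fully down, 94 to 104 mm at first.
- dog_round: Dog with a round head 40 mm in diameter; leave alone. Its head underside is 20 to 30 mm above the bench top. Pale wood like the other dogs; head 14 mm thick on a 19 mm round shank. Slides only vertically, stays where left. Origin: centre of the head's underside; z up.
- dog_oblong: Dog with an oblong head 22 x 56 mm; leave alone. Its head underside is 20 to 30 mm above the bench top. Pale wood like the other dogs; head 14 mm thick on a 19 mm round shank. Slides only vertically, stays where left. Origin: centre of the head's underside; z up.
- blank: Loose stepped carving blank of pale wood, 45 x 90 mm and 38 mm high, lying on the half of the bench away from the dogs. Origin: centre of its underside.
- knife: Loose carving knife with a dark wooden handle (110 x 26 x 20 mm) along its own -x and a 70 mm blade along +x, lying on the cutting mat beside the bench's +y end. Origin: on the underside where handle and blade meet.
- mug: Loose dark brown mug, 84 mm across and 105 mm high, handle to its own +y, standing on the cutting mat beside the bench's -y end. Origin: centre of its underside.

How it is judged:
By the outcome, as a careful person would: the job done as asked, in the order asked, and still so for the second after the job is handed in, with the robot touching nothing.
It also fails if it takes over 32 s, if anything falls off the work surface, if the arm or the gripper's body presses on something with over 40 N, if the wrist force passes 120 N, or if a joint passes its speed limit or range.

## Working session

There is one attempt and no reset: what is moved stays moved. The work goes in short steps, each a Python script; the robot and the scene stay as the last script left them, time stands still between calls to the robot, and variables do not carry over. Pictures are saved under pics/ and viewed, at most 10 in all, crops included, and the job is handed in when it is done.

```bash
mkdir -p pics; ls; python3 - <<'E'
from plant import robot
import cv2
for n in("scene","side"):
    cv2.imwrite(f"pics/{n}0.png",robot.grab_frame(n)); print(robot.get_calibration(n))
cv2.imwrite("pics/wrist0.png",robot.grab_frame("wrist"))
s=robot.observe();print(s["time"],s["tcp_rot"])
E
```

```text
pics
{'vertical_fov': 51.40092955549677, 'cx': 315.3364146121601, 'cy': 199.5380523658537, 'k1': -0.06647950524728781, 'rvec': array([ 1.86275265,  1.59860564, -0.68871736]), 'tvec': array([-0.10394704, -0.33817326,  1.29706389])}
{'vertical_fov': 54.23725767311684, 'cx': 320.80342265475196, 'cy': 199.3472535104032, 'k1': -0.08131612005659573, 'rvec': array([ 2.04701716, -0.29581008,  0.15287409]), 'tvec': array([-0.54457125,  0.17790719,  0.90406296])}
0.15 [-1.79945976e+02 -1.16360046e-02  1.63453850e+02]
```

View pics/scene0.png

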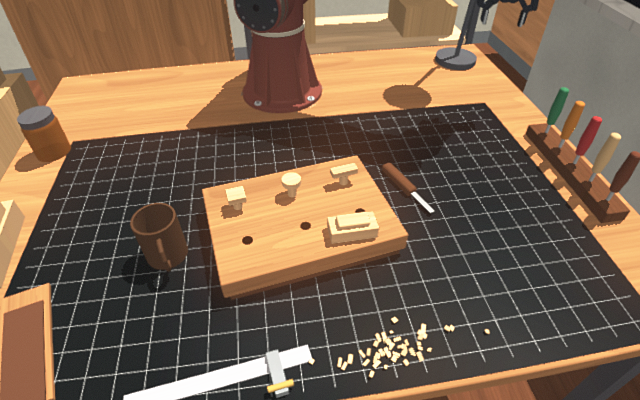

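View pics/side0.png

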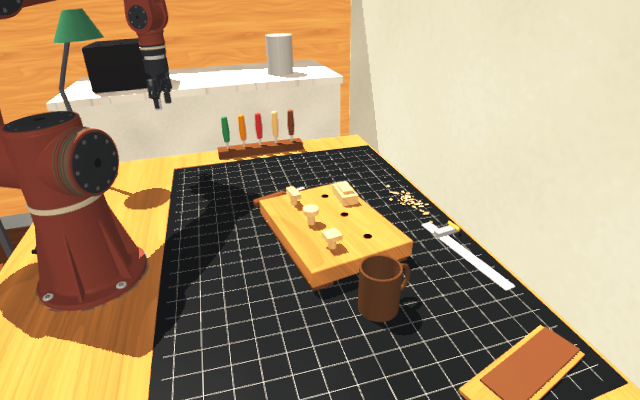

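Scene view: the square head is at about (235,193), near the mug, the round one at (291,180) and the oblong one at (344,170). In the side view they are at (332,236), (311,212) and (293,192). Next I'll zoom in and triangulate.

```bash
cat > h.py <<'E'
import numpy as np, cv2
from plant import robot
def K(c):
    f=200/np.tan(np.radians(c["vertical_fov"]/2)); return np.array([[f,0,c["cx"]],[0,f,c["cy"]],[0,0,1.]])
def ray(c,uv):
    p=cv2.undistortPoints(np.array(uv,float).reshape(-1,1,2),K(c),np.array([c["k1"],0,0,0.])).reshape(-1,2)
    # drawn = (1+k1 r^2)*ray, same as OpenCV
    R=cv2.Rodrigues(c["rvec"])[0]; d=np.c_[p,np.ones(len(p))]@R; return -R.T@c["tvec"],d/np.linalg.norm(d,axis=1)[:,None]
def onz(c,uv,z):
    o,d=ray(c,uv); return o+d*((z-o[2])/d[:,2])[:,None]
def tri(c1,a,c2,b):
    o1,d1=ray(c1,a); o2,d2=ray(c2,b); out=[]
    for x,y in zip(d1,d2):
        s=np.linalg.lstsq(np.c_[x,-y],o2-o1,rcond=None)[0]; p,q=o1+s[0]*x,o2+s[1]*y
        out.append([*(p+q)/2,np.linalg.norm(p-q)])
    return np.array(out)
def proj(c,P): return cv2.projectPoints(np.array(P,float),c["rvec"],c["tvec"],K(c),np.array([c["k1"],0,0,0.]))[0].reshape(-1,2)
E
python3 - <<'E'
from h import *
a=cv2.imread("pics/scene0.png")[160:220,210:270]; b=cv2.imread("pics/side0.png")[215:265,305:365]
a=cv2.resize(a,(400,400),interpolation=0); b=cv2.resize(b,(480,400),interpolation=0)
cv2.imwrite("pics/z.png",np.hstack([a[:,:400],b[:,:400]]))
cs,cd=robot.get_calibration("scene"),robot.get_calibration("side")
print(tri(cs,[(235,193),(291,180),(344,170)],cd,[(332,236),(311,212),(293,192)]).round(4))
E
```

```text
[[ 0.5518 -0.1394  0.093   0.0064]
 [ 0.5333 -0.0249  0.095   0.0067]
 [ 0.5151  0.0904  0.0943  0.0009]]
```

View pics/z.png

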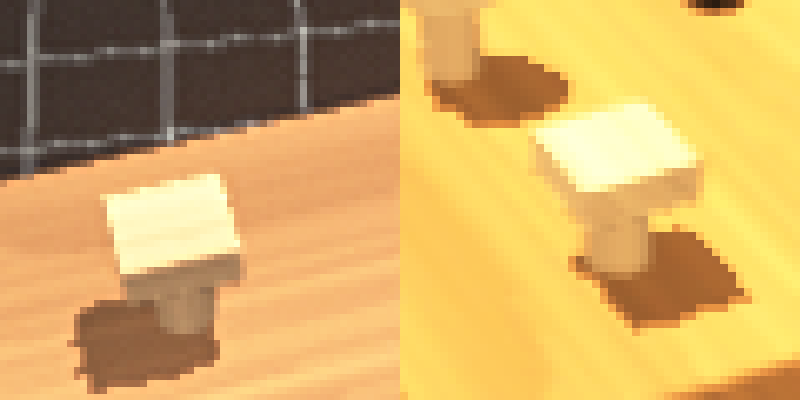

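View pics/wrist0.png

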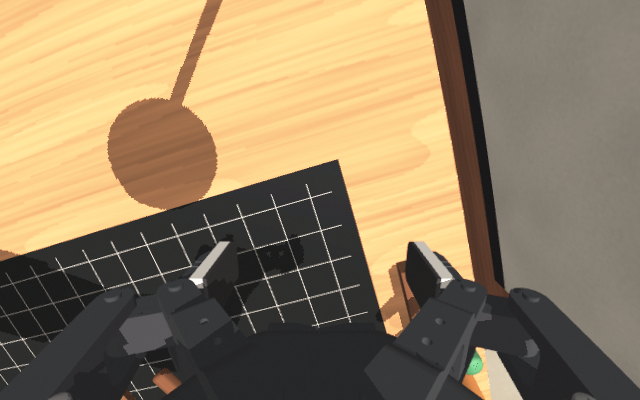

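The zoom shows the square top's four corners clearly in both views. I'll triangulate them, close the fingers, and hover above the centre aligned with the head.

```bash
python3 - <<'E'
from h import *
cs,cd=robot.get_calibration("scene"),robot.get_calibration("side")
A=np.array([(103,195),(220,175),(241,255),(121,274)])/(400/60)+[209.5,159.5]
B=np.array([(135,133),(248,104),(298,163),(185,192)])/8+[304.5,214.5]
# scene camera faces the robot, side looks from -y: print both plane intersections
t=tri(cs,[A.mean(0)],cd,[B.mean(0)])[0]; print("tri",t.round(4))
a,b=onz(cs,A,t[2]),onz(cd,B,t[2]); print(a.round(4),b.round(4),sep="\n")
r=cv2.minAreaRect(np.vstack([a,b])[:,:2].astype(np.float32)*1000); print(r)
ang=[np.degrees(np.arctan2(*(p[i+1]-p[i])[[1,0]]))%90 for p in(a,b) for i in range(3)]; print(np.round(ang,1))
c=(a.mean(0)+b.mean(0))/2; yaws=[(np.mean(ang)+90*k+180)%360-180 for k in range(4)]
z=t[2]+robot.tip_reach
q0=np.array(robot.observe()["q"])
opts=[(np.abs(np.array(q)-q0).max(),y) for y in yaws if (q:=robot.ik([c[0],c[1],z+.05],[180,0,y])) is not None]
print(opts,robot.tip_reach); y=min(opts)[1]
np.save("goal.npy",[c[0],c[1],t[2],y]); print(np.load("goal.npy"))
robot.set_gripper(0)
robot.move_pose([c[0],c[1],z+.12],[180,0,y])
robot.line_to([c[0],c[1],z+.03],vel=.1)
robot.pause(.3); s=robot.observe(); print(s["time"],s["tool_pos"],s["ft_force"],s["gripper_width"])
S,D=robot.grab_frame("scene"),robot.grab_frame("side")
f=lambda m,p:cv2.resize(m[int(p[1])-70:int(p[1])+50,int(p[0])-40:int(p[0])+40],(400,600),interpolation=cv2.INTER_CUBIC)
cv2.imwrite("pics/hover.png",np.hstack([f(S,A.mean(0)),f(D,B.mean(0))]))
E
```

```text
tri [ 0.5535 -0.1371  0.097   0.001 ]
[[ 0.5364 -0.1573  0.097 ]
 [ 0.533  -0.122   0.097 ]
 [ 0.5694 -0.1166  0.097 ]
 [ 0.5718 -0.1517  0.097 ]]
[[ 0.5341 -0.1237  0.097 ]
 [ 0.569  -0.1187  0.097 ]
 [ 0.573  -0.1518  0.097 ]
 [ 0.539  -0.1561  0.097 ]]
((552.8775634765625, -136.9290313720703), (38.56683349609375, 35.40146255493164), 8.416228294372559)
[5.4 8.4 4.  8.1 6.8 7.3]
[(np.float64(88.05367842466285), np.float64(6.66397581684015)), (np.float64(88.05367842466288), np.float64(96.66397581684015)), (np.float64(111.26379896172976), np.float64(-173.33602418315985)), (np.float64(201.26379896172978), np.float64(-83.33602418315985))] 0.0726
[ 0.55322643 -0.13723038  0.09702711  6.66397582]
5.1083 [ 0.55338277 -0.13731405  0.19999815] [ 0.17904549 -0.23343214  0.95586776] 0.00021862890949925974
```

View pics/hover.png

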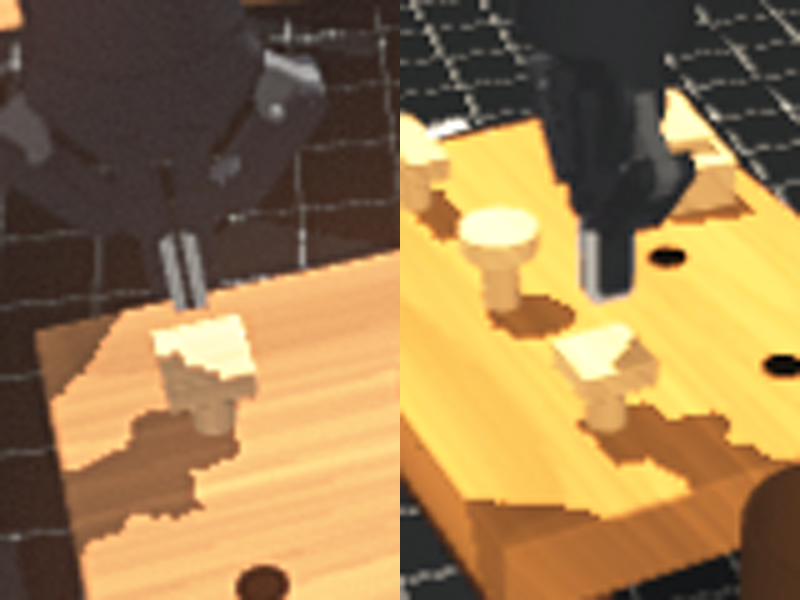

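The hover picture shows the closed tips right above the square head in both views, with the round dog and the mug well clear. I'll push down in guarded stages.

```bash
python3 - <<'E'
from h import *
x,y,zt,yaw=np.load("goal.npy"); T=robot.tip_reach
def st(m): s=robot.observe(); print(m,round(s["time"],2),np.round(s["tool_pos"],4),"tip z",round(s["tool_pos"][2]-T,4),np.round(s["ft_force"],2))
h=robot.line_to([x,y,.088+T],vel=.02,guard=3); st(f"contact {h}")
h=robot.line_to([x,y,.078+T],vel=.02,guard=12); st(f"mid {h}")
h=robot.line_to([x,y,.071+T],vel=.008,guard=12); st(f"end {h}")
E
```

```text
contact True 6.57 [ 0.5531 -0.1372  0.1693] tip z 0.0967 [ 0.46 -1.11  0.81]
mid False 7.64 [ 0.553  -0.1371  0.1503] tip z 0.0777 [0.52 0.33 0.69]
end True 8.22 [ 0.553  -0.1371  0.1466] tip z 0.074 [-0.77  0.9   6.25]
```

```bash
python3 - <<'E'
from h import *
x,y,zt,yaw=np.load("goal.npy"); T=robot.tip_reach
robot.line_to([x,y,.10+T],vel=.03); robot.line_to([x,y,.24+T],vel=.12)
robot.move_pose([.42,.12,.32],[180,0,yaw]); robot.pause(.3)
s=robot.observe(); print(s["time"],s["tool_pos"],s["ft_force"])
S,D=robot.grab_frame("scene"),robot.grab_frame("side")
cv2.imwrite("pics/after.png",np.hstack([cv2.resize(S[140:300,130:290],(400,400)),cv2.resize(D[170:330,250:410],(400,400))]))
E
```

```text
11.9833 [0.42034702 0.11945971 0.31984678] [-0.01000392  0.1809497  -0.13025339]
```

View pics/after.png

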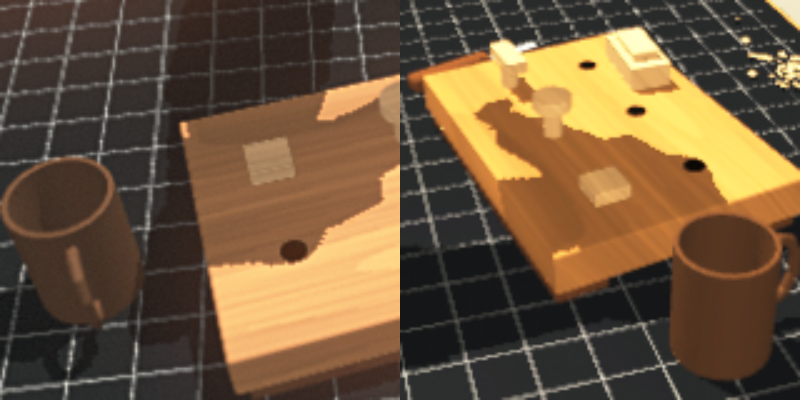

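The square head now sits on the bench top with no shank showing. The round and oblong dogs and the mug stand as before, and the hand is clear.

```bash
python3 -c "
from plant import robot
print(robot.job_done())"
```

```text
the job is handed in; nothing more can be done
None
```

The square dog is pushed down until its head rests on the bench top (fingertips stopped at 74 mm), the hand is drawn back clear without touching anything else, and the job was handed in at about 12 s.

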